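# Knock the round soap out of its flip-over mould

### The job

Turn out the round soap: by its wooden bar, swing the little mould that holds it right over on its hinge and let it drop so that it raps upside down on the windowsill and the soap is knocked out. Then swing the empty mould back to rest on its board, leaving the round soap lying flat side down on the sill and the square soap undisturbed in its own mould.

Things in the scene. Friction and masses are not known exactly. Their poses are not given: they have to be found in the camera images.
- round_soap: cream soap, round flat face 50 mm across, 24 mm thick, tapering to 26 mm, 50 g; origin at its middle, z out of the flat face (up in the mould, face 41 mm over the sill). In one of two mould trays, middle 98 mm from that tray's bar. Sprung lips keep it in, even upside down, if the tray is lowered slowly or pressed; the knock of the tray falling freely from just past upright (not from under 100 mm) drops it out.
- square_soap: cream soap with a square flat face, 50 x 50 mm, 24 mm thick, in the other mould tray, which is alike; origin at its middle, z out of its flat face. It stays where it is. Both trays are aluminium, 70 mm wide, 64 mm long (30 to 94 mm from the hinge), 0.25 kg, feet on the rim; a knocked-out soap lies clear of its upturned tray, which can then be swung straight back.
- tray_a_bar (a point): middle of the wooden grip bar (14 mm round, 60 mm free length along this x, 27 mm over the sill, 58 mm free beside it) at the end of the mould tray nearer the robot. Frame turns with the tray: at rest y points from hinge to bar, z up. Hinge axis: parallel to x, 160 mm off along -y, level with the bar. Turned over by half a turn the bar lies 160 mm beyond the hinge, again 27 mm high.
- tray_b_bar (a point): the same for the mould tray farther from the robot, 100 mm from the first along the common hinge line; same sizes and axes. The hinges run free: beyond upright a tray falls over by itself until its feet hit the sill, short of upright it falls back on its board. The bars turn freely on their rods. The sill is clear for 230 mm to both sides of the hinge line.
Things that resemble listed ones, but are neither listed nor needed, are in the scene too. What is shaped like the round_soap but turquoise is not meant.

How it is judged:
By the outcome, as a careful person would: the job done as asked, in the order asked, and still so for the second after the job is handed in, with the robot touching nothing.
It also fails if it takes over 51 s, if anything falls off the work surface, if the arm or the gripper's body presses on something with over 40 N, if the wrist force passes 120 N, or if a joint passes its speed limit or range.

### The arm

A 6-joint arm with a two-finger parallel gripper is mounted at the origin on the work surface. World frame = base frame: x ahead of the robot, y to its left, z up, the work surface at z = 0. Lengths are in m, angles in degrees, forces in N, time in s.
With the tool pointing down it reaches from about 0.35 to 0.875 m from the base axis. Payload 4.2 kg.
Tool frame: the origin (TCP) lies midway between the tips of the shut fingers; the grasp point (between the pads) lies 19 mm behind it (r.grasp_offset is the distance from the TCP to the grasp point, in m); z points along the fingers, y is the direction in which the jaws open and shut (so a half turn about z gives the same grasp; the last joint's range is limited). The gripper opens to 87 mm and grips with 3 to 60 N. Pads are 19 mm wide; open, the fingers measure 117 mm over their backs; the gripper's body (75 mm by 190 mm) begins 51 mm behind the grasp point.
Start: joints at [80.821, 22.042, 0.453, 0, -68.411, -14.817], TCP at [0.254, 0.571, 0.223] pointing down, gripper open.
Joint ranges: [-179.83, 179.83], [-69.29, 118.12], [-61.27, 80.66], [-181.25, 117.63], [-171.15, -9.14], [-177.46, 177.46]. Speed limits (degrees/s): [159.86, 159.86, 180, 180, 180, 180].

### API

Orientations are given as a 3x3 rotation matrix whose columns are the frame's x, y, z axes.
In Python, from station import r gives the robot as it stands.
- The arm moves only by the shell command python3 -m crank 'ROWS'. ROWS is JSON, a list of rows, each a list of 3 entries, a list of its own where there are three numbers: the closure, from -1 (fully open) to 1 (shut), so that 0 is half open, then the shift along the tool's x, y, z as a fraction of full scale, then the turn, a rotation vector about the tool's x, y, z as a fraction of full scale. In form: [[fingers, [dx, dy, dz], [wx, wy, wz]], ...]. A call has 1 to 8 rows; each row shifts and turns the commanded pose from where the row before left it, along the tool's axes as they then stand; what a row does not reach is not made up. Full scale, the value 1, is 100 mm for a shift and 45 degrees for a turn. A row lasts 1/10 s, in which the tool goes at most 50 mm and 8.59 degrees, less where a joint would pass 70% of its speed; a pose out of reach is approached as far as the arm can. A call with a number of a shift or a turn outside -1 to 1 is refused whole. A call with a gripper value outside its range is refused whole. The fingers move at their own pace and stop on an object; the grip force is fixed at half the most. Time passes only in rows, so rows that do not move let the fingers close. It gives the time, the measured TCP pose, the force and the opening at its end, in the units of the state.
- r.sense(): the state, without advancing time (a new reading comes with each control period).
- r.capture(name): name is "scene" or "top" or "wrist"; returns a dict with "img" (400x640x3 uint8, blue, green, red), "fx", "fy", "cx", "cy" (pixels), "R" (3x3) and "t" (3): a world point X has camera coordinates R X + t. Camera axes: x right, y down, z forward; pixel columns grow to the right and rows downward; lengths in m; the calibration is good to about 2 mm. A picture is of the moment at which its call begins. There is no depth.
- r.finish_job(): hands the job in, once; it reports no verdict.
The state is a dict: "time_s": time; "joints": joint angles; "joint_velocities": joint speeds; "effort": joint torques, N m; "tcp_pos": TCP position; "ee_rot": TCP orientation; "wrist_force": force on the tool from outside, world axes, zero at the start; "moment": the same for the moment, N m; "gripper_width": opening from 0.0 (shut) to 1.0 (fully open).
Only numpy, scipy, OpenCV 4.12 (cv2) and the standard library are available. Lean on these libraries where they do the work, as an engineer would, in place of code of your own. Each camera call takes 0.05 s, during which the arm holds its last target.

## Working session

There is one attempt and no reset: what is moved stays moved. The work goes in short steps, Python scripts to look and compute and a shell command to move; the robot and the scene stay as the last step left them, time stands still between calls to the robot, and variables do not carry over. Pictures are saved under pics/ and viewed, and the job is handed in when it is done.

```bash
ls; mkdir -p pics
python3 - <<'E'
from station import r
import cv2,json
import numpy as np
for n in ["scene","top"]:
    c=r.capture(n); cv2.imwrite(f"pics/{n}0.png",c["img"])
    np.savez(f"{n}0.npz",**c)
    print(n,c["fx"],c["cx"],c["cy"],np.round(c["R"],3).tolist(),np.round(c["t"],3))
s=r.sense(); print(s, r.grasp_offset)
E
```

```text
pics
scene 363.8941809928342 318.2351668558364 198.5329537938078 [[0.579, 0.815, 0.007], [0.673, -0.474, -0.567], [-0.459, 0.333, -0.823]] [-0.405 -0.233  0.899]
top 423.79660964201275 322.5556761365226 203.026444716508 [[-0.006, -1.0, 0.008], [-0.987, 0.005, -0.162], [0.162, -0.009, -0.987]] [0.119 0.482 0.633]
{'time_s': 0.1, 'joints': array([ 8.08228402e+01,  2.20876898e+01,  3.87313683e-01, -2.35290159e-02,
       -6.84110139e+01, -1.48185641e+01]), 'joint_velocities': array([ 0.06504575, -0.06298084,  0.25159274,  0.04063717,  0.02043667,
        0.01705979]), 'effort': array([-6.12999957e-04, -3.91687489e+01,  1.87936360e+01,  4.23196346e+00,
        1.34963938e-02, -7.75862190e-05]), 'tcp_pos': array([0.2539223 , 0.57050875, 0.22155755]), 'ee_rot': array([[ 9.13514246e-01, -4.06806158e-01, -6.87020912e-04],
       [-4.06806718e-01, -9.13512365e-01, -1.85830706e-03],
       [ 1.28368658e-04,  1.97707470e-03, -9.99998037e-01]]), 'wrist_force': array([-0.33297907,  1.04542324, -0.32010558]), 'moment': array([-0.03212684,  0.03956325, -0.02851648]), 'gripper_width': 0.9975402666334575} 0.0187
```

View pics/scene0.png

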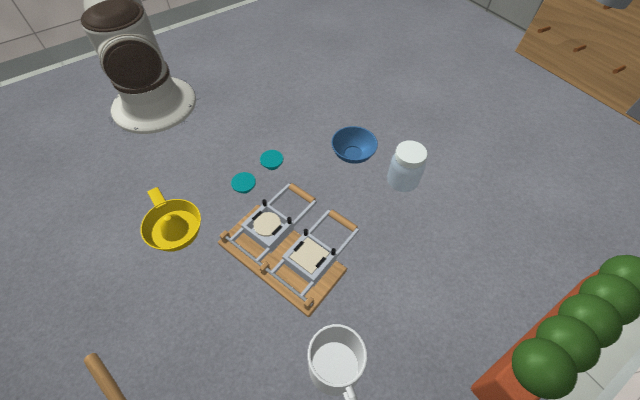

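View pics/top0.png

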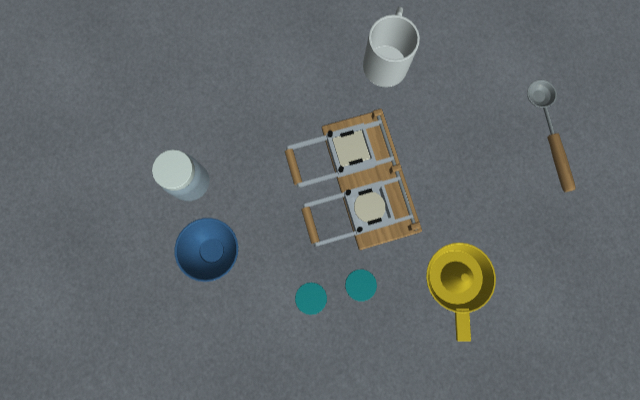

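```bash
cat > h.py <<'E'
import numpy as np,cv2
def ray(c,u,v):
    d=np.array([(u-c["cx"])/c["fx"],(v-c["cy"])/c["fy"],1.]); R=np.array(c["R"]);t=np.array(c["t"])
    return -R.T@t, R.T@d
def onz(c,u,v,z):
    o,d=ray(c,u,v); return o+d*(z-o[2])/d[2]
def tri(a,b):
    (o1,d1),(o2,d2)=a,b
    s=np.linalg.lstsq(np.c_[d1,-d2],o2-o1,rcond=None)[0]
    p,q=o1+s[0]*d1,o2+s[1]*d2
    return (p+q)/2,np.linalg.norm(p-q)
def proj(c,X):
    p=np.array(c["R"])@X+np.array(c["t"]); return c["fx"]*p[0]/p[2]+c["cx"],c["fy"]*p[1]/p[2]+c["cy"]
E
python3 - <<'E'
from h import *
T=np.load("top0.npz");S=np.load("scene0.npz")
for n,c,roi in(("top",T,(280,140,325,250)),("scene",S,(285,180,360,240))):
    x0,y0,x1,y1=roi
    im=c["img"][y0:y1,x0:x1]; h=cv2.cvtColor(im,cv2.COLOR_BGR2HSV)
    m=cv2.inRange(h,(5,90,60),(25,255,255))
    k,l,st,ce=cv2.connectedComponentsWithStats(m)
    for i in range(1,k):
        if st[i,4]>40:
            pts=np.argwhere(l==i)[:,::-1].astype(np.float32)+[x0,y0]
            rc=cv2.minAreaRect(pts.astype(np.float32)); bp=cv2.boxPoints(rc)
            print(n,ce[i]+[x0,y0],st[i,4],rc, [onz(c,*p,.027).round(4).tolist()[:2] for p in bp], onz(c,*(ce[i]+[x0,y0]),.028).round(4))
cv2.imwrite("pics/crop_top.png",cv2.resize(T["img"][100:260,270:440],None,fx=3.5,fy=3.5,interpolation=2))
cv2.imwrite("pics/crop_sc.png",cv2.resize(S["img"][170:320,210:370],None,fx=3.7,fy=3.7,interpolation=2))
print(ray(T,0,0)[0],ray(S,0,0)[0])
E
```

```text
top [292.89219331 166.03345725] 269 ((292.96337890625, 166.2754669189453), (35.157920837402344, 7.787790775299072), 73.61045837402344) [[0.5721, 0.1791], [0.5758, 0.1668], [0.519, 0.1504], [0.5154, 0.1625]] [0.5455 0.1647 0.028 ]
top [309.99307958 224.58823529] 289 ((310.01885986328125, 224.56602478027344), (35.71373748779297, 7.966911792755127), 74.05460357666016) [[0.4755, 0.1509], [0.479, 0.1386], [0.4236, 0.123], [0.4202, 0.1352]] [0.4493 0.1369 0.028 ]
scene [300.98285714 192.65142857] 175 ((300.9615173339844, 192.80767822265625), (27.457660675048828, 6.37905216217041), 33.690067291259766) [[0.4231, 0.1219], [0.416, 0.1348], [0.4729, 0.151], [0.4791, 0.1382]] [0.4485 0.1364 0.028 ]
scene [342.16915423 219.96517413] 201 ((342.34613037109375, 220.23074340820312), (30.23116111755371, 6.656403064727783), 33.690067291259766) [[0.5195, 0.15], [0.5135, 0.1632], [0.5701, 0.1792], [0.5753, 0.1663]] [0.5449 0.1644 0.028 ]
scene [293.         235.81176471] 85 ((292.5, 237.0), (7.77817440032959, 13.435029029846191), 45.0) [[0.5167, 0.0559], [0.5101, 0.0807], [0.5255, 0.0826], [0.5318, 0.0579]] [0.5201 0.071  0.028 ]
[0.37349711 0.12257175 0.7018749 ] [ 0.8043436  -0.07954142  0.61039987]
```

View pics/crop_top.png

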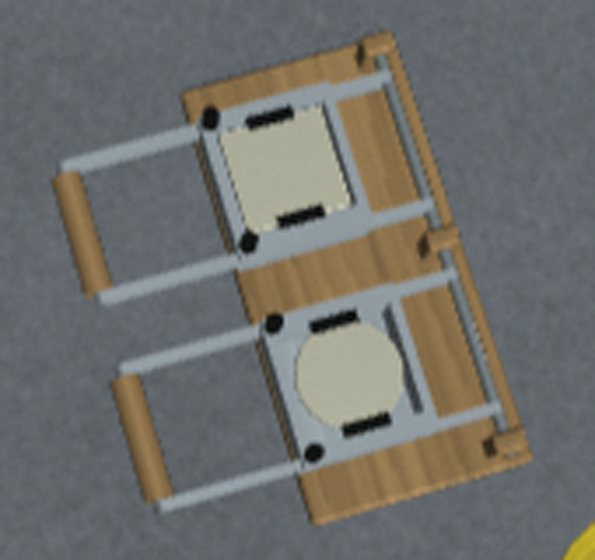

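View pics/crop_sc.png

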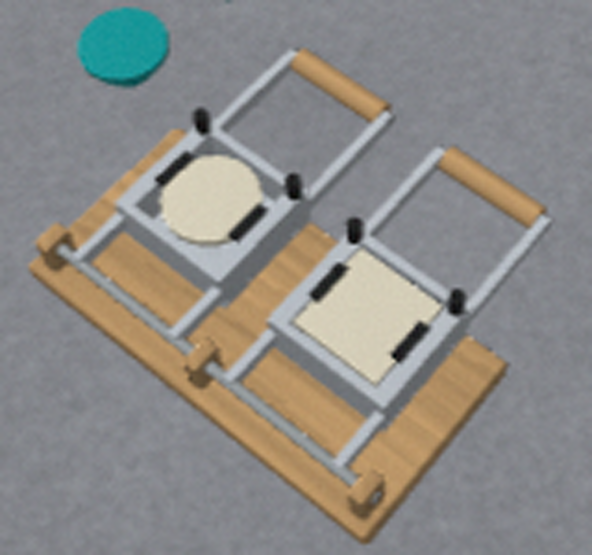

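The candidates in the top image are:
- The round cream soap at (370,207), in the nearer tray A. This is the one I want, and its bar is at (310,225).
- The square cream soap at (352,147), in tray B, which stays as it is.
- Turquoise discs at (311,298) and (361,285), which are not meant.

The close crop confirms the choice. Bar A is at about (0.449, 0.137), its axis at 16.1°, and the hinge is at (0.493, -0.017).

```bash
python3 -m crank '[[0,[0,0,0],[0,0,-0.178]],[0,[0,0,0],[0,0,-0.178]],[0,[0,0,0],[0,0,-0.178]],[0,[0,0,0],[0,0,-0.178]],[0,[0,0,0],[0,0,-0.178]]]'
python3 -m crank '[[0,[0.07,0.47,0],[0,0,0]],[0,[0.07,0.47,0],[0,0,0]],[0,[0.07,0.47,0],[0,0,0]],[0,[0.07,0.47,0],[0,0,0]],[0,[0.07,0.47,0],[0,0,0]],[0,[0.07,0.47,0],[0,0,0]],[0,[0.07,0.47,0],[0,0,0]]]'
python3 -m crank '[[0,[0.06,0.47,0],[0,0,0]],[0,[0.06,0.47,0],[0,0,0]],[0,[0.06,0.47,0],[0,0,0]],[0,[0,0,0.4],[0,0,0]],[0,[0,0,0.4],[0,0,0]],[0,[0,0,0],[0,0,0]],[0,[0,0,0],[0,0,0]]]'
python3 - <<'E'
from h import *
from station import r
s=r.sense(); P=s["tcp_pos"];R=s["ee_rot"];print(s["joints"].round(1),R.round(4).tolist())
t=np.array([.449,.1366,.008]);print(P,R.T@(t-P)*10)
c=r.capture("wrist");cv2.imwrite("pics/w1.png",c["img"]);np.savez("w1.npz",**c)
E
```

```text
time_s: 0.6
tcp_pos: [0.254, 0.5707, 0.2219]
ee_rot: [[0.959, 0.282, -0.0], [0.282, -0.959, -0.001], [-0.001, 0.001, -1.0]]
wrist_force: [-0.4, 0.2, -0.1]
gripper_width: 0.629
time_s: 1.3
tcp_pos: [0.3923, 0.2663, 0.2224]
ee_rot: [[0.961, 0.277, -0.0], [0.277, -0.961, -0.0], [-0.0, 0.0, -1.0]]
wrist_force: [0.6, 0.7, -0.2]
gripper_width: 0.504
time_s: 2.0
tcp_pos: [0.4488, 0.1378, 0.1429]
ee_rot: [[0.961, 0.277, -0.0], [0.277, -0.961, -0.001], [-0.001, 0.001, -1.0]]
wrist_force: [-0.7, -0.3, 0.3]
gripper_width: 0.5
[ 37.   11.6 -27.3   0.1 -51.2  69.1] [[0.9608, 0.2772, -0.0004], [0.2772, -0.9608, -0.0013], [-0.0007, 0.0011, -1.0]]
[0.44880067 0.13780046 0.14289298] [-4.33505612e-04  1.05635688e-02  1.34894330e+00]
```

View pics/w1.png

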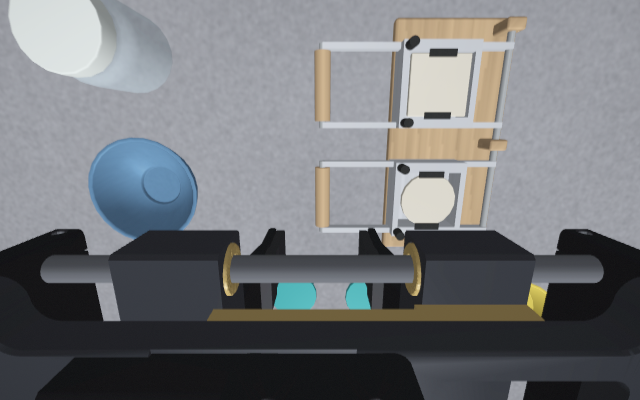

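Run:
```python
from h import *
c=np.load("w1.npz")
h=cv2.cvtColor(c["img"],cv2.COLOR_BGR2HSV)
m=cv2.inRange(h,(5,90,60),(25,255,255))
k,l,st,ce=cv2.connectedComponentsWithStats(m)
for i in range(1,k):
    if st[i,4]>300:
        pts=np.argwhere(l==i)[:,::-1].astype(np.float32); rc=cv2.minAreaRect(pts)
        print(ce[i],st[i],rc,onz(c,*ce[i],.030).round(4))
for X in ([.449,.1366,.027],[.4933,-.0172,.027]): print(proj(c,np.array(X)))
print(-c["R"].T@c["t"])
```

```text
[229.52025586 268.28144989] [223 243  17  53 469] ((230.67724609375, 269.0057067871094), (15.669266700744629, 52.19865036010742), 1.847610354423523) [0.3505 0.2081 0.03  ]
[413.60759494 268.23206751] [404 243  17  53 474] ((412.349609375, 268.98834228515625), (52.23765563964844, 15.69128704071045), 88.09085083007812) [0.4031 0.0254 0.03  ]
[386.96043751 313.84593903] [ 207  304  338   17 4297] ((375.5, 312.0), (337.0, 16.0), -0.0) [0.3441 0.0338 0.03  ]
(np.float64(322.5551451291791), np.float64(197.24315529279153))
(np.float64(486.27358223164987), np.float64(197.191041153432))
[0.51649846 0.15761564 0.30594406]
```

The wrist view shows bar A at (322,197) and its rod at about (490,197). My projections give (322.6,197) and (486,197), so they agree. Next I go down and grip.

```bash
python3 -m crank '[[0,[0,0.01,0.4],[0,0,0]],[0,[0,0,0.4],[0,0,0]],[0,[0,0,0.3],[0,0,0]],[0,[0,0,0.15],[0,0,0]],[0,[0,0,0.1],[0,0,0]],[0,[0,0,0],[0,0,0]],[0,[0,0,0],[0,0,0]]]'
python3 -m crank '[[1,[0,0,0],[0,0,0]],[1,[0,0,0],[0,0,0]],[1,[0,0,0],[0,0,0]],[1,[0,0,0],[0,0,0]],[1,[0,0,0],[0,0,0]],[1,[0,0,0],[0,0,0]]]'
```

```text
time_s: 2.75
tcp_pos: [0.45, 0.1379, 0.0089]
ee_rot: [[0.961, 0.277, 0.003], [0.277, -0.961, 0.002], [0.003, -0.001, -1.0]]
wrist_force: [-0.1, 0.5, -0.3]
gripper_width: 0.498
time_s: 3.35
tcp_pos: [0.4488, 0.137, 0.0077]
ee_rot: [[0.961, 0.277, 0.0], [0.277, -0.961, 0.0], [0.0, -0.0, -1.0]]
wrist_force: [-1.1, 0.5, 1.6]
gripper_width: 0.149
```

```bash
python3 -m crank '[[1,[0,0.01,-0.14],[0,0,0]],[1,[0,0.014,-0.138],[0,0,0]],[1,[0,0.036,-0.135],[0,0,0]],[1,[0,0.036,-0.134],[0,0,0]],[1,[0,0.059,-0.127],[0,0,0]],[1,[0,0.059,-0.126],[0,0,0]],[1,[0,0.08,-0.114],[0,0,0]],[1,[0,0.08,-0.114],[0,0,0]]]'
python3 -m crank '[[1,[0,0.099,-0.099],[0,0,0]],[1,[0,0.099,-0.099],[0,0,0]],[1,[0,0.114,-0.08],[0,0,0]],[1,[0,0.114,-0.08],[0,0,0]],[1,[0,0.126,-0.059],[0,0,0]],[1,[0,0.127,-0.059],[0,0,0]],[1,[0,0.134,-0.036],[0,0,0]],[1,[0,0.135,-0.036],[0,0,0]]]'
python3 - <<'E'
from h import *
from station import r
s=r.sense();print(s["tcp_pos"],s["wrist_force"],s["moment"],s["joints"].round(1))
for n in ("scene","top"):
    c=r.capture(n);cv2.imwrite(f"pics/{n}2.png",c["img"])
E
```

```text
time_s: 4.15
tcp_pos: [0.4591, 0.101, 0.1108]
ee_rot: [[0.961, 0.277, 0.0], [0.277, -0.961, 0.001], [0.0, -0.0, -1.0]]
wrist_force: [2.9, -2.3, -3.0]
gripper_width: 0.148
time_s: 4.95
tcp_pos: [0.4858, 0.0085, 0.1657]
ee_rot: [[0.961, 0.276, 0.001], [0.276, -0.961, -0.0], [0.001, 0.0, -1.0]]
wrist_force: [0.6, 0.0, -2.5]
gripper_width: 0.154
[0.48581888 0.0084849  0.16568345] [ 0.6455153   0.01865154 -2.45814864] [ 0.03842751 -0.45863303  0.00706011] [ 20.2  11.6 -23.5   0.  -55.   85.8]
```

View pics/scene2.png

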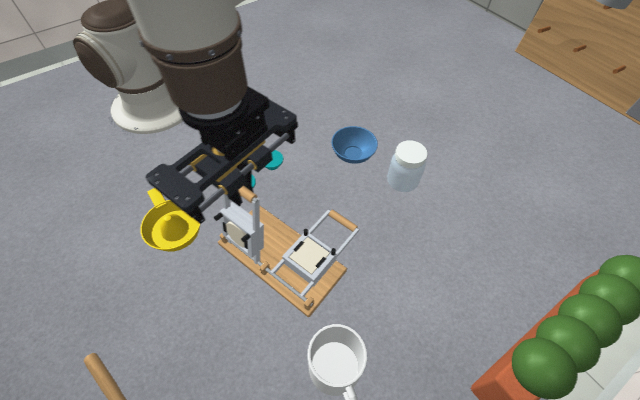

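Both trays are as expected: tray A is held at about 80° with the round soap in it, its bar at (247,195). I go past upright and tilt the fingers, so that opening them lets the bar drop freely.

```bash
python3 -m crank '[[1,[0,0.125,-0.02],[0,0,0]],[1,[0,0.125,-0.005],[0,0,0]],[1,[0,0.125,0.003],[0,0,0]],[1,[0,0.125,0.014],[0,0,0]],[1,[0,0,0],[0,0,0]]]'
python3 -m crank '[[1,[0,0.026,-0.002],[-0.178,0,0]],[1,[0,0.026,-0.002],[-0.178,0,0]],[1,[0,0.026,-0.002],[-0.178,0,0]],[1,[0,0.026,-0.002],[-0.178,0,0]],[1,[0,0.026,-0.002],[-0.178,0,0]],[1,[0,0.026,-0.002],[-0.178,0,0]],[1,[0,0,0],[0,0,0]]]'
python3 - <<'E'
from h import *
from station import r
s=r.sense();R=s["ee_rot"];g=s["tcp_pos"]-.0187*R[:,2];print(s["tcp_pos"],g,s["wrist_force"],s["joints"].round(1))
d=g-np.array([.4933,-.0172,.027]);print("along tray y",d@[-.277,.961,0],d[2])
c=r.capture("scene");cv2.imwrite("pics/scene3.png",c["img"])
E
```

```text
time_s: 5.55
tcp_pos: [0.4998, -0.0399, 0.1659]
ee_rot: [[0.961, 0.275, 0.0], [0.275, -0.961, -0.001], [0.0, 0.001, -1.0]]
wrist_force: [1.1, -1.2, 4.7]
gripper_width: 0.152
time_s: 6.25
tcp_pos: [0.5031, -0.0515, 0.1727]
ee_rot: [[0.96, 0.189, 0.207], [0.28, -0.634, -0.721], [-0.005, 0.75, -0.661]]
wrist_force: [1.4, -1.1, 7.8]
gripper_width: 0.149
[ 0.50306794 -0.05149676  0.17271362] [ 0.49919641 -0.03801289  0.18507834] [ 1.37628251 -1.0766049   7.79201216] [ 31.6  16.8 -48.3  57.5 -59.   28.6]
along tray y -0.021634487216109565 0.15807833753406356
```

View pics/scene3.png

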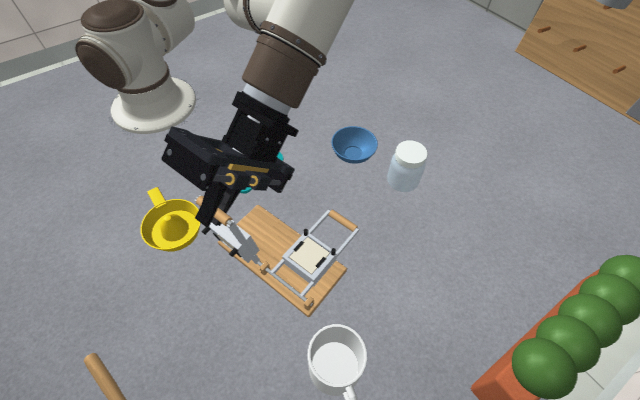

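```bash
python3 -m crank '[[-0.6,[0,0,0],[0,0,0]],[-0.6,[0,0,0],[0,0,0]],[-0.6,[0,0,-0.1],[0,0,0]],[-0.6,[0,0,-0.4],[0,0,0]],[-0.6,[0,0,-0.4],[0,0,0]],[-0.6,[0,0,-0.3],[0,0,0]],[-0.6,[0,0,0],[0,0,0]],[-0.6,[0,0,0],[0,0,0]]]'
python3 - <<'E'
from h import *
from station import r
for n in ("scene","top"):
    c=r.capture(n);cv2.imwrite(f"pics/{n}4.png",c["img"])
E
```

```text
time_s: 7.1
tcp_pos: [0.4779, 0.0347, 0.2523]
ee_rot: [[0.961, 0.186, 0.206], [0.277, -0.643, -0.714], [-0.0, 0.743, -0.669]]
wrist_force: [-0.5, -0.0, 0.2]
gripper_width: 0.761
```

View pics/scene4.png

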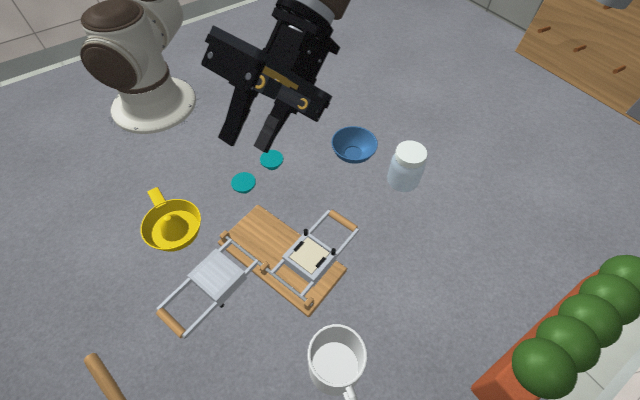

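View pics/top4.png

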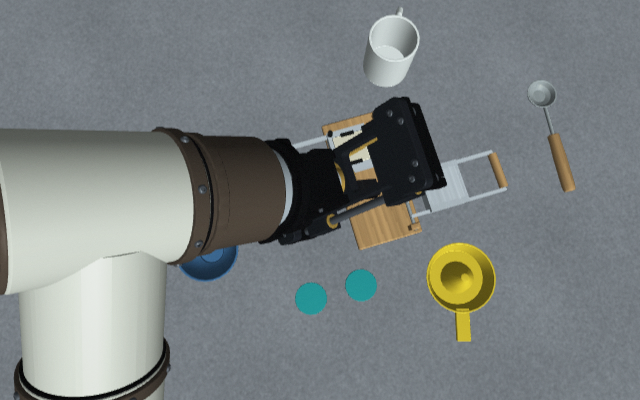

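Tray A has fallen right over. Its bar is at (172,322) in the scene view and (497,170) in the top view, and tray B is undisturbed. Next I measure the bar and straighten the tool.

```bash
python3 -m crank '[[0,[0,0,-0.1],[0.178,0,0]],[0,[0,0,0],[0.178,0,0]],[0,[0,0,0],[0.178,0,0]],[0,[0,0,0],[0.178,0,0]],[0,[0,0,0],[0.178,0,0]],[0,[0,0,0],[0.178,0,0]],[0,[0,0,0],[0,0,0]]]'
python3 - <<'E'
from h import *
from station import r
for n,(x0,y0,x1,y1) in (("scene",(150,295,190,345)),("top",(480,140,515,195))):
    c=r.capture(n);cv2.imwrite(f"pics/{n}5.png",c["img"])
    m=cv2.inRange(cv2.cvtColor(c["img"][y0:y1,x0:x1],cv2.COLOR_BGR2HSV),(5,90,60),(25,255,255))
    k,l,st,ce=cv2.connectedComponentsWithStats(m)
    i=1+np.argmax(st[1:,4]);p=ce[i]+[x0,y0];print(n,p,st[i,4],onz(c,*p,.028))
s=r.sense();R=s["ee_rot"];P=s["tcp_pos"];print(P,R.round(3).tolist(),s["joints"].round(1))
t=np.array([.5376,-.171,.008]);print(R.T@(t-P)*10)
E
```

```text
time_s: 7.9
tcp_pos: [0.4771, 0.0387, 0.2593]
ee_rot: [[0.963, 0.269, 0.0], [0.269, -0.963, 0.003], [0.001, -0.003, -1.0]]
wrist_force: [-0.6, -0.1, 0.3]
gripper_width: 0.502
scene [170.07638889 321.59722222] 288 [ 0.53688281 -0.17057237  0.028     ]
top [500.5        177.50675676] 148 [ 0.52492227 -0.17422678  0.028     ]
[0.47589061 0.03953975 0.25820395] [[0.962, 0.273, -0.002], [0.273, -0.962, -0.003], [-0.002, 0.002, -1.0]] [ 24.4   6.  -16.    0.1 -68.1  81.4]
[0.02408967 2.18869052 2.50654312]
```

```bash
python3 -m crank '[[0,[0,0.4,0],[0,0,0]],[0,[0,0.44,0],[0,0,0]],[0,[0,0.45,0],[0,0,0]],[0,[0,0.45,0],[0,0,0]],[0,[0.02,0.44,0],[0,0,0]],[0,[0,0,0.45],[0,0,0]],[0,[0,0,0.45],[0,0,0]],[0,[0,0,0.45],[0,0,0]]]'
python3 -m crank '[[0,[0,0,0.15],[0,0,0]],[0,[0,0,0],[0,0,0]],[0,[0,0,0],[0,0,0]]]'
python3 - <<'E'
from h import *
from station import r
s=r.sense();R=s["ee_rot"];P=s["tcp_pos"];print(P,R.round(3).tolist(),s["joints"].round(1))
t=np.array([.537,-.1707,.008]);print(R.T@(t-P)*10)
c=r.capture("wrist");cv2.imwrite("pics/w6.png",c["img"]);print(proj(c,t+[0,0,.019]))
E
```

```text
time_s: 8.8
tcp_pos: [0.5372, -0.1672, 0.1215]
ee_rot: [[0.961, 0.278, -0.003], [0.278, -0.961, -0.002], [-0.003, 0.001, -1.0]]
wrist_force: [0.8, 0.4, -0.0]
gripper_width: 0.504
time_s: 9.1
tcp_pos: [0.5385, -0.167, 0.109]
ee_rot: [[0.96, 0.279, -0.001], [0.279, -0.96, -0.001], [-0.002, 0.001, -1.0]]
wrist_force: [0.0, 0.2, 0.9]
gripper_width: 0.502
[ 0.53848262 -0.16696776  0.10900684] [[0.96, 0.279, -0.001], [0.279, -0.96, -0.001], [-0.002, 0.001, -1.0]] [-7.000e-01  2.240e+01 -1.710e+01  1.000e-01 -5.070e+01  1.068e+02]
[-0.02290588  0.03070336  1.01014041]
(np.float64(325.03695584837016), np.float64(209.3677077218849))
```

View pics/w6.png

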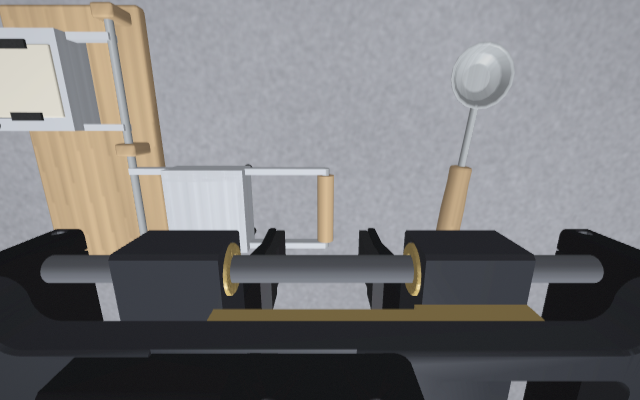

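The wrist view shows the bar centred at (325,209), as predicted. I go down and grip.

```bash
python3 -m crank '[[0,[-0.02,0.03,0.3],[0,0,0]],[0,[0,0,0.3],[0,0,0]],[0,[0,0,0.25],[0,0,0]],[0,[0,0,0.12],[0,0,0]],[0,[0,0,0.04],[0,0,0]],[0,[0,0,0],[0,0,0]],[0,[0,0,0],[0,0,0]]]'
python3 -m crank '[[1,[0,0,0],[0,0,0]],[1,[0,0,0],[0,0,0]],[1,[0,0,0],[0,0,0]],[1,[0,0,0],[0,0,0]],[1,[0,0,0],[0,0,0]],[1,[0,0,0],[0,0,0]]]'
```

```text
time_s: 9.85
tcp_pos: [0.5386, -0.171, 0.0096]
ee_rot: [[0.961, 0.277, 0.003], [0.277, -0.961, -0.0], [0.003, 0.001, -1.0]]
wrist_force: [0.3, -0.5, -0.0]
gripper_width: 0.503
time_s: 10.45
tcp_pos: [0.5372, -0.1706, 0.0082]
ee_rot: [[0.961, 0.276, -0.0], [0.276, -0.961, 0.0], [-0.0, -0.0, -1.0]]
wrist_force: [-0.9, 3.6, 1.5]
gripper_width: 0.151
```

Now the return arc. I lift to about 40° first and look at the soap.

```bash
python3 -m crank '[[1,[0,-0.01,-0.14],[0,0,0]],[1,[0,-0.014,-0.138],[0,0,0]],[1,[0,-0.036,-0.135],[0,0,0]],[1,[0,-0.036,-0.134],[0,0,0]],[1,[0,-0.059,-0.127],[0,0,0]],[1,[0,-0.059,-0.126],[0,0,0]],[1,[0,-0.08,-0.114],[0,0,0]],[1,[0,-0.08,-0.114],[0,0,0]]]'
python3 - <<'E'
from h import *
from station import r
for n in ("scene","top"):
    c=r.capture(n);cv2.imwrite(f"pics/{n}7.png",c["img"])
E
```

```text
time_s: 11.25
tcp_pos: [0.5267, -0.1342, 0.1118]
ee_rot: [[0.961, 0.276, 0.0], [0.276, -0.961, 0.0], [0.0, -0.0, -1.0]]
wrist_force: [1.6, 4.0, -4.8]
gripper_width: 0.152
```

View pics/scene7.png

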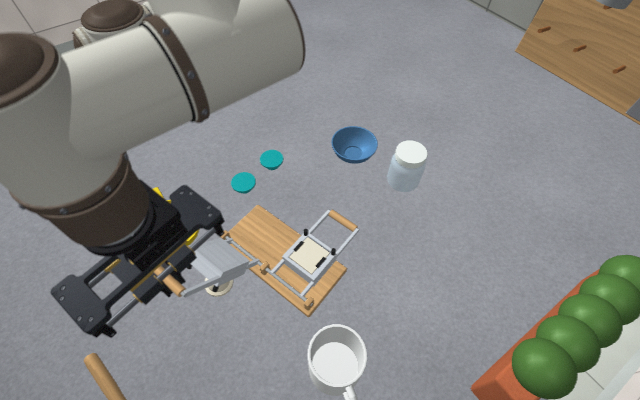

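The soap stays on the sill at (218,288) under the lifted tray. I carry on over.

```bash
python3 -m crank '[[1,[0,-0.099,-0.099],[0,0,0]],[1,[0,-0.099,-0.099],[0,0,0]],[1,[0,-0.114,-0.08],[0,0,0]],[1,[0,-0.114,-0.08],[0,0,0]],[1,[0,-0.126,-0.059],[0,0,0]],[1,[0,-0.127,-0.059],[0,0,0]],[1,[0,-0.134,-0.036],[0,0,0]],[1,[0,-0.135,-0.036],[0,0,0]]]'
python3 -m crank '[[1,[0,-0.138,-0.014],[0,0,0]],[1,[0,-0.14,-0.01],[0,0,0]],[1,[0,-0.14,0.01],[0,0,0]],[1,[0,-0.138,0.014],[0,0,0]],[1,[0,-0.135,0.036],[0,0,0]],[1,[0,-0.134,0.036],[0,0,0]],[1,[0,-0.127,0.059],[0,0,0]],[1,[0,-0.126,0.059],[0,0,0]]]'
python3 - <<'E'
from h import *
from station import r
s=r.sense();P=s["tcp_pos"];d=P+[0,0,.0187]-np.array([.4933,-.0172,.027]);a=d@[-.277,.961,0];print(P,a,d@[.961,.277,0],np.hypot(a,d[2]),np.degrees(np.arctan2(d[2],a)))
E
```

```text
time_s: 12.15
tcp_pos: [0.5004, -0.0428, 0.166]
ee_rot: [[0.961, 0.277, 0.0], [0.277, -0.961, 0.0], [0.0, -0.0, -1.0]]
wrist_force: [1.2, 1.9, -5.5]
gripper_width: 0.15
time_s: 12.95
tcp_pos: [0.4706, 0.0609, 0.1464]
ee_rot: [[0.961, 0.277, 0.0], [0.277, -0.961, 0.0], [0.0, -0.0, -1.0]]
wrist_force: [0.4, -0.1, -3.4]
gripper_width: 0.15
[0.47056438 0.06085097 0.14638874] 0.08130474930072672 -0.0002288075326017066 0.16024656668169227 59.511008791819094
```

```bash
python3 -m crank '[[1,[0,-0.114,0.08],[0,0,0]],[1,[0,-0.114,0.08],[0,0,0]],[1,[0,-0.099,0.099],[0,0,0]],[1,[0,-0.099,0.099],[0,0,0]],[1,[0,-0.08,0.114],[0,0,0]],[1,[0,-0.08,0.114],[0,0,0]],[1,[0,-0.059,0.126],[0,0,0]],[1,[0,-0.059,0.127],[0,0,0]]]'
python3 -m crank '[[1,[0,-0.036,0.134],[0,0,0]],[1,[0,-0.036,0.135],[0,0,0]],[1,[0,-0.014,0.138],[0,0,0]],[1,[0,-0.005,0.07],[0,0,0]],[1,[0,-0.005,0.04],[0,0,0]],[1,[0,0,0.02],[0,0,0]],[1,[0,0,0],[0,0,0]],[1,[0,0,0],[0,0,0]]]'
```

```text
time_s: 13.75
tcp_pos: [0.4512, 0.1282, 0.0616]
ee_rot: [[0.961, 0.277, -0.0], [0.277, -0.961, 0.0], [-0.0, -0.0, -1.0]]
wrist_force: [1.7, -1.8, -1.8]
gripper_width: 0.153
time_s: 14.55
tcp_pos: [0.4488, 0.1369, 0.0092]
ee_rot: [[0.961, 0.276, 0.0], [0.276, -0.961, 0.001], [0.0, -0.001, -1.0]]
wrist_force: [-2.9, 5.0, -0.5]
gripper_width: 0.154
```

```bash
python3 -m crank '[[1,[0,0,0.01],[0,0,0]],[1,[0,0,0],[0,0,0]],[0,[0,0,0],[0,0,0]],[0,[0,0,0],[0,0,0]],[0,[0,0,0],[0,0,0]],[0,[0,0,0],[0,0,0]],[0,[0,0,0],[0,0,0]],[0,[0,0,0],[0,0,0]]]'
python3 -m crank '[[0,[0,0,-0.1],[0,0,0]],[0,[0,0,-0.3],[0,0,0]],[0,[0,0,-0.45],[0,0,0]],[0,[0,0,-0.45],[0,0,0]],[0,[0,-0.45,-0.45],[0,0,0]],[0,[0,-0.45,0],[0,0,0]],[0,[0,-0.45,0],[0,0,0]],[0,[0,-0.45,0],[0,0,0]]]'
python3 -m crank '[[0,[0,-0.45,0],[0,0,0]],[0,[0,-0.45,0],[0,0,0]],[0,[0,-0.45,0],[0,0,0]],[0,[0,-0.45,0],[0,0,0]],[0,[0,0,0],[0,0,0]],[0,[0,0,0],[0,0,0]]]'
python3 - <<'E'
from h import *
from station import r
for n in ("scene","top"):
    c=r.capture(n);np.savez(n+"8.npz",**c)
    cv2.imwrite(f"pics/{n}8.png",c["img"])
    h=cv2.cvtColor(c["img"],cv2.COLOR_BGR2HSV)
    m=cv2.inRange(h,(15,15,150),(40,90,255))
    k,l,st,ce=cv2.connectedComponentsWithStats(m)
    for i in range(1,k):
        if st[i,4]>100 : print(n,ce[i],st[i],onz(c,*ce[i],.02))
E
```

```text
time_s: 15.35
tcp_pos: [0.4489, 0.1364, 0.0081]
ee_rot: [[0.961, 0.276, -0.0], [0.276, -0.961, -0.0], [-0.0, 0.0, -1.0]]
wrist_force: [-0.7, -0.3, -0.0]
gripper_width: 0.487
time_s: 16.15
tcp_pos: [0.4011, 0.3017, 0.175]
ee_rot: [[0.961, 0.276, 0.001], [0.276, -0.961, 0.002], [0.002, -0.001, -1.0]]
wrist_force: [1.1, -0.3, 0.6]
gripper_width: 0.497
time_s: 16.75
tcp_pos: [0.3513, 0.4735, 0.1735]
ee_rot: [[0.961, 0.278, -0.0], [0.278, -0.961, -0.001], [-0.001, 0.001, -1.0]]
wrist_force: [0.3, 0.4, -0.8]
gripper_width: 0.501
scene [308.73961219 254.81301939] [289 237  40  37 722] [0.56444833 0.07494607 0.02      ]
scene [215.42857143 280.59480519] [204 269  29  27 385] [ 0.51252322 -0.0820901   0.02      ]
scene [628.89677419 390.72903226] [618 381  22  19 155] [1.01084478 0.3317476  0.02      ]
top [350.91100124 147.88257108] [333 131  37  36 809] [0.57830964 0.06871606 0.02      ]
top [441.99502488 193.32587065] [427 181  27  25 402] [ 0.50057718 -0.07948059  0.02      ]
```

View pics/scene8.png

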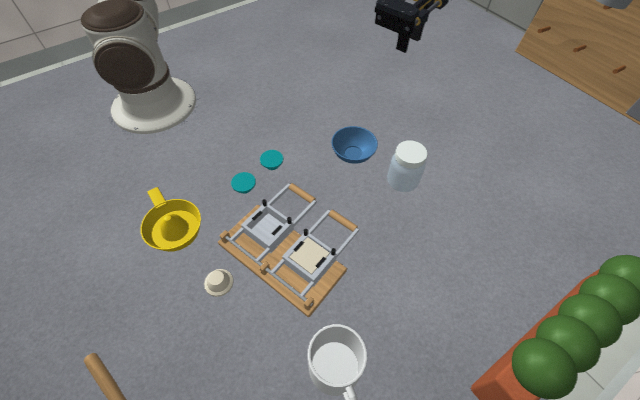

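View pics/top8.png

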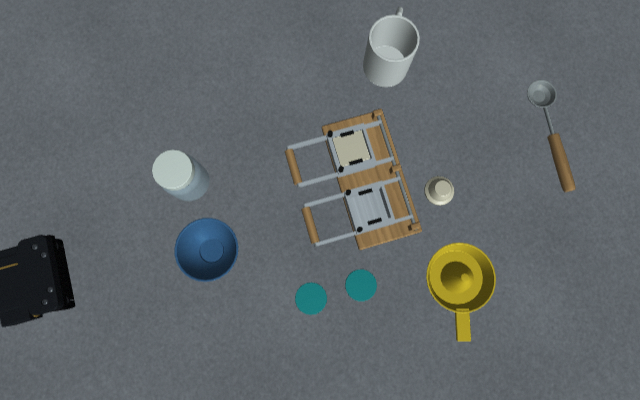

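Tray A is empty on its board, with its bar back at (310,225) in the top view. The round soap lies wide face down on the sill at (440,191), and the square soap is in place at (351,148).

Run:
```python
from h import *
a,b=np.load("top0.npz")["img"],np.load("top8.npz")["img"]
d=cv2.absdiff(a,b).max(2); print("square tray diff px>25:",(d[110:185,285:400]>25).sum(),"bar A:",(d[195:250,295:325]>25).sum())
from station import r
print(r.finish_job())
```

```text
square tray diff px>25: 0 bar A: 0
the job is handed in; nothing more can be done
None
```

The round soap is out of its mould and lying wide flat face down on the sill, and the job is handed in at about 17 s of the 51 s allowed.

I gripped the bar of the nearer tray and swung it to about 98° with the fingers tilted. I then let it fall freely onto the sill, which knocked the soap out. I re-gripped the upturned bar, swung the empty mould back onto its board, let go and drew the arm clear.

**Last checks:**
- **Round soap:** the scene and top views both show it on the sill, clear of the board, with its narrow end up.
- **Square soap and empty tray:** comparing the top images before and after, no pixels changed around the square soap's tray or the bar of the empty tray. Both are back where they were.
- **Forces:** the wrist force readings I took stayed below about 10 N. They came at the ends of moves, so I have no readings in between.

One reading disagreed. While the gripper partly hid the upturned bar, the top camera placed it 12 mm off from where the scene camera did. I used the scene value, and the wrist view agreed with it. No check failed.

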